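Seat a lens barrel in the V-block of a centring jig and hold it down

TASK

Set up the lens centring jig: first push the loose V-block snugly and squarely into the corner of the two fence rails, touching both. Then take the lens barrel from its cork rest, lay it in the V, centred lengthwise on the block, with its glass end towards the sight hole, and press it down firmly but gently onto both V faces. Finish like that, still holding the barrel and pressing, without letting go, and leave the hand lens, brush and vial beside the work where they are.

Things in the scene. Friction and masses are not known exactly. Their poses are not given: they have to be found in the camera images.
- jig: Lens centring jig fixed to the bench, turned up to 0.25 rad: aluminium plate 10 mm thick, from x -80 to +70 and y -117 to +113 mm about its origin (on the bench), with two steel fence rails and, beyond the right rail, an upright aluminium sight plate 46 mm wide and 6 mm thick, its top 82 mm above the bench.
- fence_corner (a point): Point on top of the jig plate (10 mm above the bench) where the rails' inner faces meet. x points square into the far rail (runs along y), -y square into the right rail (runs along x towards -x), z up. Rails 12 mm thick, 14 mm high; far rail spans y +6 to +146 mm, right rail x -115 to -6 mm from here.
- sight_hole (a point): Middle of the 12 mm hole in the jig's sight plate, 52.6 mm above the bench and 45 mm beyond the right rail's inner face, on the jig's -y side.
- vblock_center (a point): Middle, half-way up, of the loose steel V-block: 60 (x) x 90 (y) x 37 mm high, 0.65 kg, free to slide on the jig plate, starting 20 to 60 mm from each rail and up to 0.25 rad off square. Its 90 degree V runs along y and opens upward: two saddles 22 mm long at the ends of a 14 mm thick base, the middle 46 mm cut away down to the base so that fingers fit beside a barrel.
- vblock_corner (a point): Lower corner of the V-block on its far right (+x, -y), 30 and 45 mm from its middle; it belongs at the fence corner.
- v_seat (a point): Point of the V-block 24.1 mm above its middle (42.6 mm above its underside): the barrel's centre lies here when seated in the V and centred lengthwise. Axes as the V-block's, y along the V. The saddles' tops are 5.6 mm below this point, the base's top in the middle gap 28.6 mm below it.
- v_far: The V's smooth sloping face on the far (+x) side, over both saddles, part of the V-block (origin at the middle of the block's underside).
- v_near: The V's smooth sloping face on the near (-x) side, over both saddles, part of the V-block (origin at the middle of the block's underside).
- barrel: Lens barrel: smooth black tube 32 mm in diameter, 84 mm long, axis along its y, 0.11 to 0.22 kg. Origin on the axis, half-way along the tube. Glass end at y -42 mm; at the other end a brass threaded stub 22 mm in diameter stands out 11 mm farther. Starts lying on the cork rest, axis 20 mm above the bench, up to 0.4 rad off the world's y, glass to the right.
- barrel_lens (a point): Middle of the barrel's glass end.
- lens_rest: Cork mat 70 (x) x 110 (y) x 4 mm fixed to the bench, with two 3 mm high ridges along y, 10 to 14.5 mm on either side of the middle, that stop the barrel from rolling; origin on the bench under its middle.
- microscope: Heavy microscope, fixed, 246 (x) x 164 (y) x 364 mm high, to the right of the jig; origin on the bench under its middle. Not part of the job: keep the arm clear of it (pass in front of it or high above).
- loupe: Folded steel hand lens, 28 x 46 x 16 mm, lying on the bench in front; origin at the middle of its underside. Leave it alone.
- lens_brush: Flat dusting brush with wooden handle, 50 x 192 x 12 mm, lying on the bench in front; origin at its underside. Leave it alone.
- white_vial: Sample vial with white cap, 34 mm in diameter, 77 mm high, standing on the bench to the left; origin at the middle of its underside. Leave it alone.
Not all that is in view belongs to the job. Leave any purple or turquoise look-alike of the barrel alone.

How it is judged:
On the way, in this order (a step that is already met when the one before it is completed fails the run):
1. the V-block is snug in the fence corner, square and touching both rails (horizontal distance between vblock_corner and fence_corner below 0.003 m and angle between the y axis of vblock_center and the y axis of fence_corner, either way round below 0.03 rad), for 0.2 s.
2. the lens barrel lies in the V, centred, glass end towards the sight hole (all of step 1 and horizontal distance between barrel and v_seat below 0.009 m and x of barrel in the frame of v_seat between -0.002 and 0.002 m and z of barrel in the frame of v_seat between -0.002 and 0.002 m and angle between the y axis of barrel and the y axis of v_seat, either way round below 0.03 rad and y of barrel_lens in the frame of v_seat below 0 m), for 0.2 s.
At the end, for the whole second after the job is handed in: V-block corner within 3 mm of the fence corner, square within 0.03 rad; barrel at rest in the V within 2 mm sideways and in height, 9 mm lengthwise, 0.03 rad, glass towards the sight hole, held by the fingers (over 3 N) and pressing on each V face with over 2 N (its weight alone: at most 1.5 N) (all of step 2 and contact force between barrel and v_near above 2 N and contact force between barrel and v_far above 2 N and contact force between the fingers and barrel above 3 N and linear speed of barrel below 0.01 m/s and angular speed of barrel below 0.1 rad/s); the arm keeps its last pose, push and grip.
It fails at once if the barrel is driven hard into the V-block (over 60 N) (contact force between barrel and v_near above 60 N).
It fails at once if the barrel is driven hard into the V-block (over 60 N) (contact force between barrel and v_far above 60 N).
It fails at once if the folding hand lens is moved (distance of loupe from where it was at the start of the episode above 0.02 m).
It fails at once if the dusting brush is moved (distance of lens_brush from where it was at the start of the episode above 0.02 m).
It fails at once if the sample vial is moved (distance of white_vial from where it was at the start of the episode above 0.02 m).
It also fails if it takes over 72 s, if anything falls off the work surface, if the arm or the gripper's body presses on something with over 40 N, if the wrist force passes 120 N, or if a joint passes its speed limit or range.

ROBOT

A 6-joint arm with a two-finger parallel gripper is mounted at the origin on a cart in front of the work surface, level with it; the furniture and walls round the work are solid. World frame = base frame: x ahead of the robot, y to its left, z up, the work surface at z = 0. Lengths are in m, angles in rad, forces in N, time in s.
With the tool pointing down it reaches from about 0.325 to 0.85 m from the base axis. Payload 4.4 kg.
Tool frame: the origin (TCP) lies at the very end of the fingers, on their centre line; the grasp point (between the pads) lies r.grip_point_offset behind it (r.grip_point_offset is the distance from the TCP to the grasp point, in m); y points along the fingers, z is the direction in which the jaws open and shut, and the axes are right-handed (so a half turn about y gives the same grasp; the last joint's range is limited). The gripper opens to 94 mm and grips with 3 to 60 N. Pads are 16 mm wide; open, the fingers measure 119 mm over their backs; the gripper's body (75 mm by 177 mm) begins 78 mm behind the grasp point.
Start: joints at [-1.27, 0.207, 1.542, -0, 1.393, -0.15], TCP at [0.251, -0.518, 0.205] pointing down, gripper open.
Joint ranges: [-2.73, 2.73], [-0.86, 2.22], [0.23, 2.46], [-1.11, 4.25], [0.08, 2.63], [-2.82, 2.82]. Speed limits (rad/s): [2.79, 2.79, 3.14, 3.14, 3.14, 3.14].

INTERFACE

Orientations are given as a rotation vector (axis times angle).
In Python, from cell import telemetry, optics, job, r gives the robot as it stands.
- The arm moves only by the tool jog_arm, never from a script. Its argument "plan" is a list of rows, each a list of 7 numbers: the shift along the tool's x, y, z as a fraction of full scale, then the turn, a rotation vector about the tool's x, y, z as a fraction of full scale, then the closure, from -1 (fully open) to 1 (shut). In form: [[x, y, z, ax, ay, az, claw], ...]. A call has 1 to 10 rows; each row shifts and turns the commanded pose from where the row before left it, along the tool's axes as they then stand; what a row does not reach is not made up. Full scale, the value 1, is 3 cm for a shift and 0.12 rad for a turn. A row lasts 1/12 s, in which the tool goes at most 41.7 mm and 7.16 degrees, less where a joint would pass 70% of its speed; a pose out of reach is approached as far as the arm can. A call with a number of a shift or a turn outside -1 to 1 is refused whole. A call with a gripper value outside its range is refused whole. The fingers move at their own pace and stop on an object; "force" is the grip in N (left out, the last holds). Time passes only in rows, so rows that do not move let the fingers close. It gives the time, the measured TCP pose, the force and the opening at its end, in the units of the state.
- telemetry.read_state(): the state, without advancing time (a new reading comes with each control period).
- optics.snapshot(name): name is "scene" or "top" or "wrist"; returns the picture (420x560x3 uint8, blue, green, red); there is no depth.
- optics.camera_info(name): a dict with "vertical_fov" (degrees; the focal length in pixels is half the picture's height over the tangent of half this angle, whatever the lens; pixels are square), "cx", "cy" (the principal point, pixels), "extrinsics" (4x4, takes a point from camera to world coordinates). Camera axes: x right, y up, looking along -z (the intrinsics and any distortion apply to the point x, -y, -z); pixel columns grow to the right and rows downward; lengths in m; the calibration is good to about 2 mm. A picture is of the moment at which its call begins: read the wrist's pose just before it. camera_info takes no time and is no camera call; for the wrist camera it gives the pose at the moment of the call.
- job.finish_job(): hands the job in, once; it reports no verdict.
The state is a dict: "t": time; "joints": joint angles; "qvel": joint speeds; "tau": joint torques, N m; "eef_pos": TCP position; "orientation": TCP orientation; "force": force on the tool from outside, world axes, zero at the start; "torque": the same for the moment, N m; "grip_width": finger opening in m.
Only numpy, scipy, OpenCV 4.12 (cv2) and the standard library are available. Lean on these libraries where they do the work, as an engineer would, in place of code of your own. Each camera call takes 0.05 s, during which the arm holds its last target. There are 200 camera calls.

## Working session

There is one attempt and no reset: what is moved stays moved. The work goes in short steps, Python scripts to look and compute and a tool call to move; the robot and the scene stay as the last step left them, time stands still between calls to the robot, and variables do not carry over. Pictures are saved under pics/ and viewed, about 8 in all and at most 12, crops included, and the job is handed in when it is done.

Besides the shell and the picture viewer there is one more tool, called after ">>>" as name([rows], argument=value, ...), one row to a line, values as JSON. jog_arm: Moves the arm, as the interface text tells. Its arguments: {"type":"object","properties":{"plan":{"type":"array"},"force":{"type":"number"}},"required":["plan"]}

```bash
ls; mkdir -p pics
python3 - <<'E'
from cell import telemetry, optics, job, r
import cv2
print(telemetry.read_state(), r.grip_point_offset)
for n in("top","scene"):
    print(n,optics.camera_info(n)); cv2.imwrite(f"pics/{n}0.png",optics.snapshot(n))
E
```

```text
pics
{'t': 0.0, 'joints': array([-1.27049838e+00,  2.07436719e-01,  1.54295652e+00, -2.55216298e-05,
        1.39347358e+00, -1.50466602e-01]), 'qvel': array([-1.98066872e-05, -2.76717085e-04,  1.38120025e-03,  1.03018411e-03,
        1.39751320e-04,  5.89471155e-04]), 'tau': array([-2.84946618e-04, -3.70884776e+01, -2.81416547e+01,  6.98254374e-02,
        3.63604096e-02, -1.84442961e-04]), 'eef_pos': array([ 0.25025842, -0.51678515,  0.2042801 ]), 'orientation': array([-0.45218984,  1.97364614, -1.96906331]), 'force': array([0.15413143, 1.14552927, 0.15522311]), 'torque': array([-0.03610234, -0.0004941 , -0.05347595]), 'grip_width': 0.09390017197438816} 0.0188
top {'vertical_fov': 54.234664455165245, 'cx': 274.5018085790207, 'cy': 204.3285630967272, 'extrinsics': array([[ 0.01826087,  0.9861996 , -0.16455058,  0.3651179 ],
       [-0.99982872,  0.01751592, -0.00597719,  0.24918496],
       [-0.00301244,  0.16463155,  0.98635054,  1.00027151],
       [ 0.        ,  0.        ,  0.        ,  1.        ]])}
scene {'vertical_fov': 50.384545576821445, 'cx': 281.0550501000325, 'cy': 208.67105106285211, 'extrinsics': array([[-0.71542329,  0.52776655, -0.45785586, -0.01264213],
       [-0.69860947, -0.5303137 ,  0.48032509,  0.82153388],
       [ 0.01069228,  0.66349819,  0.74810148,  0.96540048],
       [ 0.        ,  0.        ,  0.        ,  1.        ]])}
```

View pics/top0.png

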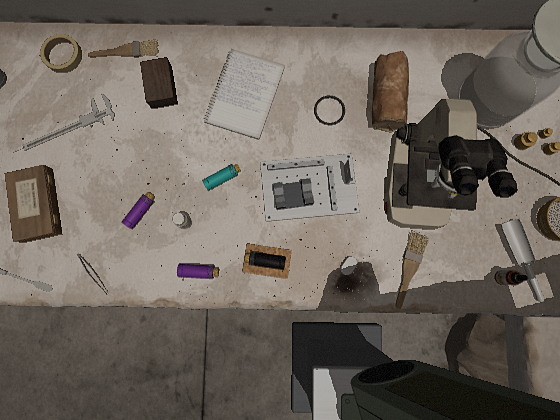

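View pics/scene0.png

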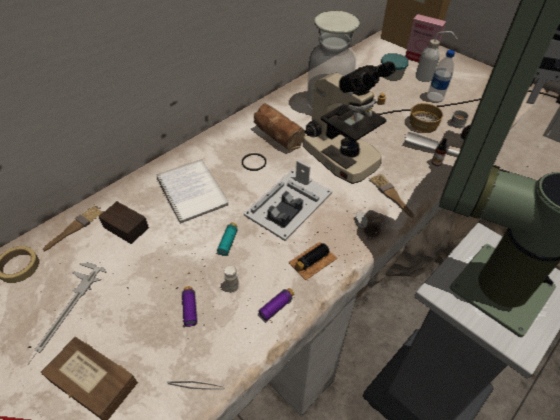

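Top view: jig at about (310,187), V-block (293,194), barrel black at (265,260) with brass end left and glass right, vial (180,218), loupe (348,265), brush (412,270). Next is a zoomed crop for coordinates.

```bash
cat > h.py <<'E'
import numpy as np, cv2
from scipy.spatial.transform import Rotation as R
from cell import telemetry, optics, job, r
def ray(info,u,v):
    f=210/np.tan(np.radians(info["vertical_fov"]/2)); E=info["extrinsics"]
    d=np.stack([(np.asarray(u,float)-info["cx"])/f,-(np.asarray(v,float)-info["cy"])/f,-np.ones_like(np.asarray(u,float))],-1)
    return E[:3,3], d@E[:3,:3].T
def plane(info,u,v,z):
    o,d=ray(info,u,v); return o+d*((z-o[2])/d[...,2])[...,None]
def proj(info,P):
    f=210/np.tan(np.radians(info["vertical_fov"]/2)); E=info["extrinsics"]
    c=(np.atleast_2d(P)-E[:3,3])@E[:3,:3]
    return np.stack([info["cx"]-f*c[:,0]/c[:,2],info["cy"]+f*c[:,1]/c[:,2]],-1)
def tool():
    s=telemetry.read_state(); return s, R.from_rotvec(s["orientation"]).as_matrix()
E
python3 - <<'E'
from h import *
i=optics.camera_info("top"); im=cv2.imread("pics/top0.png")
c=im[145:285,235:375]; cv2.imwrite("pics/topc.png",cv2.resize(c,(600,600),interpolation=cv2.INTER_CUBIC))
for n,u,v,z in(("barrel",265,260,.02),("jig",310,187,.01),("vb",293,194,.047),("loupe",348,265,.016),("vial",180,218,.077),("brushtop",417,240,.01),("brushbot",404,300,.01)): print(n,plane(i,u,v,z).round(3))
s,T=tool(); print(T.round(3))
w=optics.camera_info("wrist"); print(w); 
E=np.eye(4);E[:3,:3]=T;E[:3,3]=s["eef_pos"];print((np.linalg.inv(E)@w["extrinsics"]).round(4))
E
```

```text
barrel [0.395 0.275 0.02 ]
jig [0.575 0.168 0.01 ]
vb [0.55  0.212 0.047]
loupe [0.386 0.078 0.016]
vial [0.484 0.469 0.077]
brushtop [ 0.449 -0.09   0.01 ]
brushbot [ 0.307 -0.054  0.01 ]
[[-0.9   -0.001  0.436]
 [-0.436  0.002 -0.9  ]
 [-0.    -1.    -0.002]]
{'vertical_fov': 67.94084727270842, 'cx': 276.05599831510756, 'cy': 207.8575068985242, 'extrinsics': array([[ 0.43534413,  0.87370693,  0.21705225,  0.3126169 ],
       [-0.90026309,  0.42286597,  0.10349271, -0.48806321],
       [-0.00136171, -0.24045907,  0.97065832,  0.38508958],
       [ 0.        ,  0.        ,  0.        ,  1.        ]])}
[[ 4.000e-04 -9.706e-01 -2.408e-01 -6.870e-02]
 [-6.000e-04  2.408e-01 -9.706e-01 -1.807e-01]
 [ 1.000e+00  5.000e-04 -5.000e-04  9.000e-04]
 [ 0.000e+00  0.000e+00  0.000e+00  1.000e+00]]
```

View pics/topc.png

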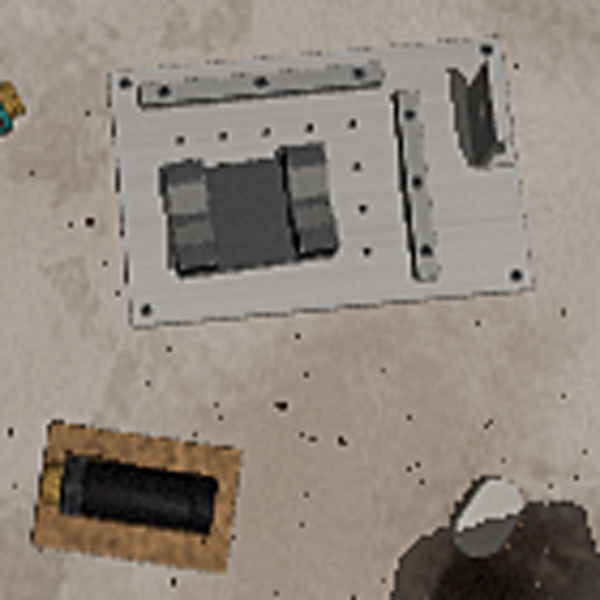

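Crop (scale 4.286, offset 235,145): plate corners are (110,72), (497,38), (533,290) and (135,325), so the jig is turned about +0.09 rad. The barrel runs (60,485)→(217,503) with brass on the left. The first move turns the jaws along the jig's y axis and passes in front of the microscope.

>>> jog_arm([
  [0, 0, 0, 0, 1, 0, 0],
  [0, 0, 0, 0, 1, 0, 0],
  [0, 0, 0, 0, 1, 0, 0],
  [-0.3, 0, -0.97, 0, 0, 0, 0],
  [-0.3, 0, -0.97, 0, 0, 0, 0],
  [-0.3, 0, -0.97, 0, 0, 0, 0],
  [-0.3, 0, -0.97, 0, 0, 0, 0],
  [-0.3, 0, -0.97, 0, 0, 0, 0],
  [-0.3, 0, -0.97, 0, 0, 0, 0],
  [-0.3, 0, -0.97, 0, 0, 0, 0],
])

```text
t: 0.93
eef_pos: [0.2946, -0.3072, 0.2049]
orientation: [-0.099, 2.176, -2.174]
force: [0.4, 1.6, 0.0]
grip_width: 0.047
```

Run:
```python
from h import *
s,T=tool(); print(T.round(3))
i=optics.camera_info("top")
k=140/600
pc=np.array([(110,72),(497,38),(533,290),(135,325)])*k+[235,145]
P=plane(i,pc[:,0],pc[:,1],.01); print(P.round(4))
print([np.linalg.norm(P[a]-P[(a+1)%4]).round(4) for a in range(4)])
for a,b in((1,0),(2,3)): d=P[b]-P[a]; print(np.arctan2(-d[0],d[1]))
```

```text
[[-0.996 -0.     0.09 ]
 [-0.09   0.001 -0.996]
 [ 0.    -1.    -0.001]]
[[0.6371 0.2916 0.01  ]
 [0.6615 0.0665 0.01  ]
 [0.5134 0.0479 0.01  ]
 [0.4893 0.2739 0.01  ]]
[np.float64(0.2264), np.float64(0.1493), np.float64(0.2273), np.float64(0.1489)]
0.10786719367182662
0.10623614182528743
```

>>> jog_arm([
  [-0.3, 0, -0.97, 0, 0, 0, 0],
  [-0.3, 0, -0.97, 0, 0, 0, 0],
  [-0.3, 0, -0.97, 0, 0, 0, 0],
  [-0.3, 0, -0.97, 0, 0, 0, 0],
  [-0.3, 0, -0.97, 0, 0, 0, 0],
  [-0.3, 0, -0.97, 0, 0, 0, 0],
  [-0.3, 0, -0.97, 0, 0, 0, 0],
  [-0.1, 0, -1, 0, 0, 0, 0],
  [-0.1, 0, -1, 0, 0, 0, 0],
  [-0.1, 0, -1, 0, 0, 0, 0],
])

```text
t: 1.77
eef_pos: [0.3393, -0.0085, 0.2052]
orientation: [-0.099, 2.175, -2.175]
force: [0.7, -1.1, 0.3]
grip_width: 0.047
```

>>> jog_arm([
  [-0.1, 0, -1, 0, 0, 0, 0],
  [-0.1, 0, -1, 0, 0, 0, 0],
  [-0.4, -0.2, -1, 0, 0, 0, 0],
  [-0.4, -0.2, -1, 0, 0, 0, 0],
  [-0.4, -0.2, -1, 0, 0, 0, 0],
  [-0.7, -0.2, -0.8, 0, 0, 0, 0],
  [-0.7, -0.2, -0.7, 0, 0, 0, 0],
  [-0.7, -0.2, -0.5, 0, 0, 0, 0],
  [0, 0, 0, 0, 0.15, 0, 0],
  [0, 0, 0, 0, 0, 0, 0],
])

```text
t: 2.6
eef_pos: [0.4255, 0.2092, 0.241]
orientation: [-0.082, 2.184, -2.185]
force: [0.1, -0.1, 0.1]
grip_width: 0.0467
```

Run:
```python
from h import *
w=optics.camera_info("wrist"); np.save("w1.npy",w,allow_pickle=True)
im=optics.snapshot("wrist"); cv2.imwrite("pics/w1.png",im)
s,T=tool(); print(T.round(3),s["eef_pos"])
cv2.imwrite("pics/w1v.png",cv2.resize(im,(800,600),interpolation=cv2.INTER_CUBIC))
```

```text
[[-0.997 -0.002  0.073]
 [-0.073 -0.001 -0.997]
 [ 0.002 -1.     0.001]] [0.42468579 0.20854272 0.24066727]
```

View pics/w1v.png

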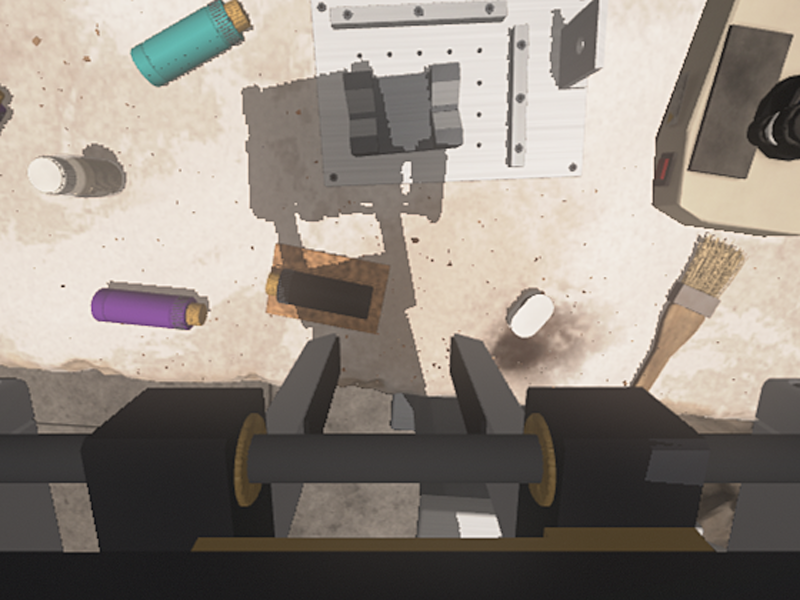

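Wrist view (px×1.43): V-block spans about (345–463, 62–156), far rail (332–507, 4–27), right rail (508–527, 25–166), barrel (270–373, 268–318) with brass left. One enlarged crop gives the exact corners.

Run:
```python
import cv2
im=cv2.imread("pics/w1.png"); c=im[0:135,215:395]; cv2.imwrite("pics/w1c.png",cv2.resize(c,None,fx=4.4,fy=4.4,interpolation=cv2.INTER_CUBIC))
```

```text
(no output)
```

View pics/w1c.png

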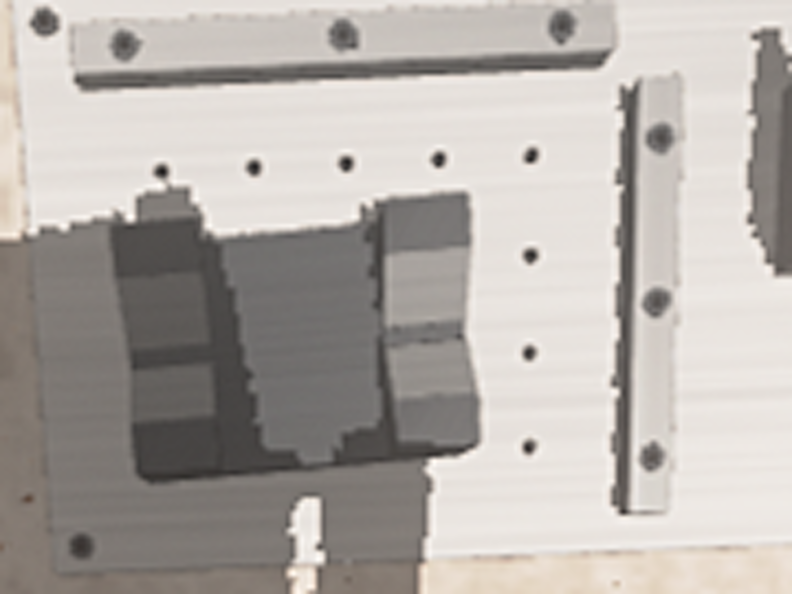

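Run:
```python
from h import *
w=np.load("w1.npy",allow_pickle=True).item()
def g(p,z): p=np.array(p)/4.4+[215,0]; return plane(w,p[:,0],p[:,1],z)
def yaw(a,b): d=b-a; return np.arctan2(-d[0],d[1])
f=g([(604,52),(73,75)],.024); print("far",f.round(4),yaw(f[0],f[1]))
rr=g([(630,512),(637,80)],.024); d=rr[1]-rr[0]; print("right",rr.round(4),np.arctan2(d[1],d[0]))
fb=g([(603,66),(80,90)],.01); print("farbottom",fb.round(4),yaw(fb[0],fb[1]))
t=np.array([[1,0],[0,1]])
# intersection
A=np.array([f[1]-f[0],rr[0]-rr[1]])[:,:2].T; k=np.linalg.solve(A,(rr[1]-f[0])[:2]); fc=f[0]+k[0]*(f[1]-f[0]); print("fence corner",fc.round(4))
v=g([(470,192),(480,438),(140,468),(110,228)],.047); print("vb top",v.round(4),v.mean(0).round(4),yaw(v[0],v[3]),yaw(v[1],v[2]),[np.linalg.norm(v[a]-v[(a+1)%4]).round(4) for a in range(4)])
im=cv2.imread("pics/w1.png")
# barrel end points: black tube left/right ends from view (286,287)->(373,302) /1.4286, z .02..
def q(p,z): p=np.array(p)/1.42857; return plane(w,p[:,0],p[:,1],z)
c=q([(280,248),(391,264),(376,334),(266,315)],.004); print("cork",c.round(4),c.mean(0).round(4),yaw(c[1],c[0]),yaw(c[2],c[3]),[np.linalg.norm(c[a]-c[(a+1)%4]).round(4) for a in range(4)])
b=q([(281,285),(372,301)],.02); print("barrel ends",b.round(4),b.mean(0).round(4),yaw(b[1],b[0]),np.linalg.norm(b[0]-b[1]))
J=q([(530,316),(716,265),(660,300),(636,385)],.01); print(J.round(3))
```

```text
far [[0.6312 0.1361 0.024 ]
 [0.6158 0.2726 0.024 ]] 0.11225169522153446
right [[0.5184 0.1138 0.024 ]
 [0.6254 0.1267 0.024 ]] 0.12017144248492502
farbottom [[0.6327 0.1332 0.01  ]
 [0.6166 0.2727 0.01  ]] 0.11463576267514324
fence corner [0.6322 0.1275 0.024 ]
vb top [[0.59   0.1697 0.047 ]
 [0.5325 0.1608 0.047 ]
 [0.5186 0.2482 0.047 ]
 [0.5753 0.2586 0.047 ]] [0.5541 0.2093 0.047 ] 0.16466033099597951 0.1571503648162671 [np.float64(0.0582), np.float64(0.0885), np.float64(0.0576), np.float64(0.0902)]
cork [[0.4304 0.316  0.004 ]
 [0.4228 0.2108 0.004 ]
 [0.352  0.2206 0.004 ]
 [0.3637 0.3289 0.004 ]] [0.3922 0.2691 0.004 ] -0.07168181557728402 -0.10707476237418465 [np.float64(0.1055), np.float64(0.0715), np.float64(0.1089), np.float64(0.0679)]
barrel ends [[0.3986 0.3107 0.02  ]
 [0.3895 0.226  0.02  ]] [0.394  0.2684 0.02  ] -0.10692052812503691 0.08518198788105724
[[ 0.383  0.074  0.01 ]
 [ 0.445 -0.093  0.01 ]
 [ 0.408 -0.048  0.01 ]
 [ 0.319 -0.043  0.01 ]]
```

>>> jog_arm([
  [0, 0, 0, 0, -0.33, 0, 0],
  [-0.8, 0.4, 0.15, 0, 0, 0, 0],
  [-0.8, 0.8, 0.15, 0, 0, 0, 0],
  [-0.8, 1, 0.15, 0, 0, 0, 0],
  [0, 1, 0, 0, 0, 0, 0],
  [0, 1, 0, 0, 0, 0, 0],
  [0, 1, 0, 0, 0, 0, 0],
  [0, 1, 0, 0, 0, 0, 0],
  [0, 0.8, 0, 0, 0, 0, 0],
  [0, 0, 0, 0, 0, 0, 0],
])

```text
t: 3.48
eef_pos: [0.492, 0.2008, 0.0259]
orientation: [-0.135, 2.168, -2.173]
force: [-1.3, 0.4, -0.7]
grip_width: 0.0469
```

Run:
```python
from h import *
s,T=tool(); print(T.round(4),s["eef_pos"].round(4),s["force"].round(2))
```

```text
[[-0.9938 -0.0127  0.1109]
 [-0.1109 -0.0031 -0.9938]
 [ 0.0129 -0.9999  0.0017]] [0.492  0.2008 0.0259] [-1.3   0.38 -0.71]
```

>>> jog_arm([
  [0, 0.15, 0, 0, 0, 0, 0],
  [-0.3, 0.05, 0, 0, 0, 0, 0],
  [-0.3, 0, 0, 0, 0, 0, 0],
  [-0.3, 0, 0, 0, 0, 0, 0],
  [-0.3, 0, 0, 0, 0, 0, 0],
  [-0.3, 0, 0, 0, 0, 0, 0],
  [-0.2, 0, 0, 0, 0, 0, 0],
  [-0.1, 0, 0, 0, 0, 0, 0],
  [-0.1, 0, 0, 0, 0, 0, 0],
  [0, 0, 0, 0, 0, 0, 0],
])

```text
t: 4.32
eef_pos: [0.5535, 0.2096, 0.0259]
orientation: [-0.127, 2.165, -2.166]
force: [-8.4, -1.2, 5.9]
grip_width: 0.0468
```

>>> jog_arm([
  [-0.1, 0, 0, 0, 0, 0, 0],
  [-0.1, 0, 0, 0, 0, 0, 0],
  [-0.1, 0, 0, 0, 0, 0, 0],
  [0, 0, 0, 0, 0, 0, 0],
])

```text
t: 4.65
eef_pos: [0.5533, 0.2097, 0.0248]
orientation: [-0.15, 2.172, -2.178]
force: [-25.8, -3.3, 20.6]
grip_width: 0.0471
```

```bash
cat > st.py <<'E'
from h import *
s,T=tool(); print(T.round(4),s["eef_pos"].round(4),s["force"].round(2),s["torque"].round(2),s["grip_width"])
c=np.array([.632,.1275]); J=np.array([[.9937,.1118],[-.1118,.9937]]); print("jig xy",(J@(s["eef_pos"][:2]-c)).round(4), "F", (J@s["force"][:2]).round(2), "yaw", np.arctan2(T[0,2],-T[1,2]).round(4), "t",s["t"])
E
python3 st.py
```

```text
[[-0.9933 -0.0245  0.113 ]
 [-0.1129 -0.0041 -0.9936]
 [ 0.0248 -0.9997  0.0013]] [0.5533 0.2097 0.0248] [-25.83  -3.29  20.58] [-0.69  4.6   0.  ] 0.04706443776907894
jig xy [-0.0691  0.0905] F [-26.04  -0.38] yaw 0.1132 t 4.65
```

>>> jog_arm([
  [0.2, 0, 0, 0, 0, 0, 0],
  [0.4, -0.3, 0, 0, 0, 0, 0],
  [0, -1, 0, 0, 0, 0, 0.6],
  [0, -1, 0, 0, 0, 0, 0.6],
])

```text
t: 4.98
eef_pos: [0.5455, 0.2085, 0.0941]
orientation: [-0.123, 2.163, -2.164]
force: [1.1, 0.6, 0.2]
grip_width: 0.0372
```

```bash
python3 st.py; python3 -c "
from h import *
print(telemetry.read_state()['joints'].round(3))"
```

```text
[[-9.937e-01 -1.100e-03  1.124e-01]
 [-1.124e-01 -5.000e-04 -9.937e-01]
 [ 1.200e-03 -1.000e+00  4.000e-04]] [0.5455 0.2085 0.0941] [1.05 0.65 0.2 ] [-0.04 -0.03  0.03] 0.03716863985091568
jig xy [-0.0769  0.0902] F [1.12 0.52] yaw 0.1126 t 4.9833
[ 0.217  0.338  1.62  -0.     1.184  1.675]
```

>>> jog_arm([
  [-0.5, 0, -0.85, 0, 0, 0, 0.6],
  [-0.55, 0, -0.85, 0, 0, 0, 0.6],
  [-0.5, 0, -0.85, 0, 0, 0, 0.6],
  [0, 0, 0, 0, -1, 0, 0.6],
  [0, 0, 0, 0, -1, 0, 0.6],
  [0, 0, 0, 0, -1, 0, 0.6],
  [0, 0, 0, 0, -1, 0, 0.6],
  [0, 0, 0, 0, -1, 0, 0.6],
  [0, 0, 0, 0, -1, 0, 0.6],
  [0, 0, 0, 0, -1, 0, 0.6],
])

```text
t: 5.82
eef_pos: [0.5859, 0.2905, 0.0956]
orientation: [-0.85, 1.642, -1.644]
force: [0.1, 0.6, -0.5]
grip_width: 0.0189
```

>>> jog_arm([
  [0, 0, 0, 0, -1, 0, 0.6],
  [0, 0, 0, 0, -1, 0, 0.6],
  [0, 0, 0, 0, -1, 0, 0.6],
  [0, 0, 0, 0, -1, 0, 0.6],
  [0, 0, 0, 0, -1, 0, 0.6],
  [0, 0, 0, 0, -1, 0, 0.6],
  [0, 1, 0, 0, -0.09, 0, 0.6],
  [0, 1, 0, 0, 0, 0, 0.6],
  [0, 0.3, 0, 0, 0, 0, 0.6],
  [0, 0, 0, 0, 0, 0, 0.6],
])

```text
t: 6.65
eef_pos: [0.5819, 0.2891, 0.0223]
orientation: [-1.265, 1.129, -1.125]
force: [-0.8, 0.1, -0.3]
grip_width: 0.0189
```

```bash
sed -i 's/"yaw",.*round(4), "t"/"yaw(z along jig x)", np.arctan2(T[1,2],T[0,2]).round(4), "t"/' st.py; python3 st.py
```

```text
[[ 0.1121 -0.0048  0.9937]
 [-0.9937 -0.0018  0.1121]
 [ 0.0013 -1.     -0.0049]] [0.5819 0.2891 0.0223] [-0.75  0.1  -0.31] [-0.05 -0.02  0.01] 0.01887981677693696
jig xy [-0.0317  0.1662] F [-0.74  0.19] yaw(z along jig x) 0.1123 t 6.65
```

>>> jog_arm([
  [0.3, 0, 0, 0, 0, 0, 0.6],
  [0.3, 0, 0, 0, 0, 0, 0.6],
  [0.3, 0, 0, 0, 0, 0, 0.6],
  [0.3, 0, 0.01, 0, 0, 0, 0.6],
  [0.3, 0, 0.01, 0, 0, 0, 0.6],
  [0.3, 0, 0.01, 0, 0, 0, 0.6],
  [0.2, 0, 0.01, 0, 0, 0, 0.6],
  [0.1, 0, 0.01, 0, 0, 0, 0.6],
  [0, 0, 0, 0, 0, 0, 0.6],
])

```text
t: 7.4
eef_pos: [0.5932, 0.2277, 0.0275]
orientation: [-1.256, 1.127, -1.126]
force: [-1.2, 4.5, 2.4]
grip_width: 0.0188
```

```bash
python3 st.py
```

```text
[[ 0.1108  0.002   0.9938]
 [-0.9938  0.0026  0.1108]
 [-0.0024 -1.      0.0023]] [0.5932 0.2277 0.0275] [-1.25  4.5   2.35] [ 0.7   0.16 -0.04] 0.018764625862101862
jig xy [-0.0273  0.1039] F [-0.74  4.62] yaw(z along jig x) 0.111 t 7.4
```

>>> jog_arm([
  [0.1, 0, 0.01, 0, 0, 0, 0.6],
  [0.1, 0, 0.01, 0, 0, 0, 0.6],
  [0.05, 0, 0, 0, 0, 0, 0.6],
  [0, 0, 0, 0, 0, 0, 0.6],
  [0, 0, 0, 0, 0, 0, 0.6],
])

```text
t: 7.82
eef_pos: [0.5936, 0.2252, 0.0275]
orientation: [-1.252, 1.13, -1.121]
force: [-2.8, 14.8, 4.0]
grip_width: 0.0186
```

```bash
python3 st.py
```

```text
[[ 0.1111  0.001   0.9938]
 [-0.9938  0.0097  0.1111]
 [-0.0095 -1.      0.002 ]] [0.5936 0.2252 0.0275] [-2.81 14.84  3.99] [2.69 0.6  0.01] 0.01863327568923489
jig xy [-0.0273  0.1013] F [-1.13 15.06] yaw(z along jig x) 0.1113 t 7.8167
```

>>> jog_arm([
  [0.1, 0, 0, 0, 0, 0, 0.6],
  [0.1, 0, 0, 0, 0, 0, 0.6],
  [0, 0, 0, 0, 0, 0, 0.6],
  [0, 0, 0, 0, 0, 0, 0.6],
])

```text
t: 8.15
eef_pos: [0.5936, 0.2249, 0.0282]
orientation: [-1.244, 1.135, -1.114]
force: [-4.8, 28.0, 3.8]
grip_width: 0.0189
```

```bash
python3 st.py
python3 - <<'E'
from h import *
im=optics.snapshot("top"); cv2.imwrite("pics/top1.png",im); a=cv2.resize(im[150:220,255:365],None,fx=5,fy=5,interpolation=cv2.INTER_CUBIC)
w=optics.camera_info("wrist"); np.save("w2.npy",w,allow_pickle=True); im=optics.snapshot("wrist"); cv2.imwrite("pics/w2.png",im)
cv2.imwrite("pics/c2.png",cv2.resize(im,(800,600)))
E
```

```text
[[ 0.1106  0.001   0.9939]
 [-0.9937  0.0191  0.1106]
 [-0.0188 -0.9998  0.0031]] [0.5936 0.2249 0.0282] [-4.77 28.04  3.83] [5.1  1.01 0.03] 0.018925173554058143
jig xy [-0.0273  0.1011] F [-1.61 28.39] yaw(z along jig x) 0.1108 t 8.15
```

View pics/c2.png

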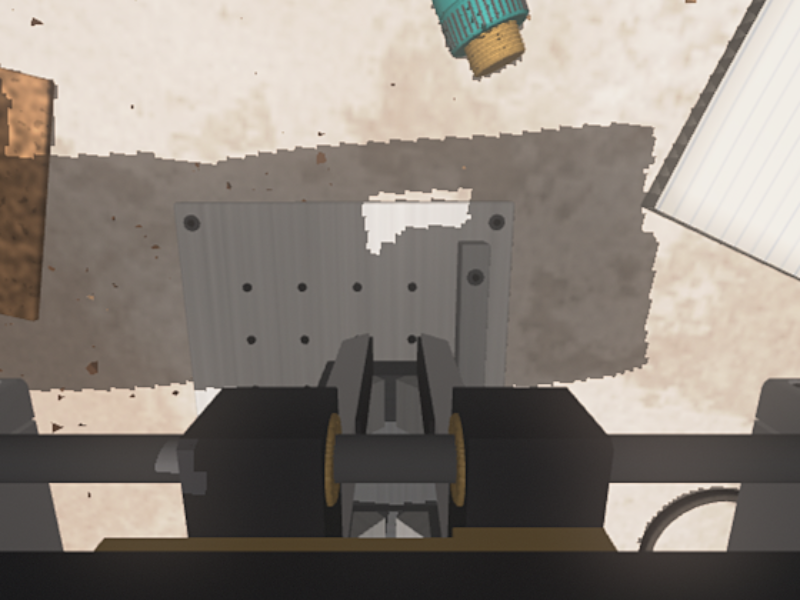

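>>> jog_arm([
  [-0.3, 0, 0, 0, 0, 0, 0.6],
  [-0.5, 0, 0, 0, 0, 0, 0.6],
  [-0.2, -1, 0, 0, 0, 0, -0.5],
  [-0.2, -1, 0, 0, 0, 0, -0.5],
  [-0.2, -1, 0, 0, 0, 0, -0.5],
  [-0.2, -1, 0, 0, 0, 0, -0.5],
  [-0.2, -1, -0.5, 0, 0, 0, -0.5],
  [0, -1, -0.5, 0, 0, 0, -0.5],
  [0, -0.5, -0.5, 0, 0, 0, -0.5],
  [0, 0, 0, 0, 0, 0, -0.5],
])

```text
t: 9.08
eef_pos: [0.545, 0.2629, 0.2265]
orientation: [-1.253, 1.12, -1.129]
force: [0.3, 1.2, 0.4]
grip_width: 0.0682
```

```bash
python3 st.py
python3 - <<'E'
from h import *
w=optics.camera_info("wrist"); np.save("w3.npy",w,allow_pickle=True); im=optics.snapshot("wrist"); cv2.imwrite("pics/w3.png",im)
c=np.array([.632,.1275]); J=np.array([[.9937,.1118],[-.1118,.9937]])
p=[np.append(c+J.T@q,z) for q,z in(((0,0),.01),((0,.09),.01),((-.06,0),.01),((-.06,.09),.047))]
print(proj(w,p).round(0))
cv2.imwrite("pics/c3.png",cv2.resize(im,(800,600),interpolation=cv2.INTER_CUBIC))
E
```

```text
[[ 1.121e-01  8.900e-03  9.937e-01]
 [-9.937e-01  1.700e-03  1.121e-01]
 [-6.000e-04 -1.000e+00  9.000e-03]] [0.545  0.2629 0.2265] [0.27 1.18 0.43] [-0.08 -0.09  0.02] 0.06819480821248305
jig xy [-0.0713  0.1442] F [0.4  1.14] yaw(z along jig x) 0.1124 t 9.0833
[[326. 287.]
 [328. 225.]
 [283. 287.]
 [284. 234.]]
```

View pics/c3.png

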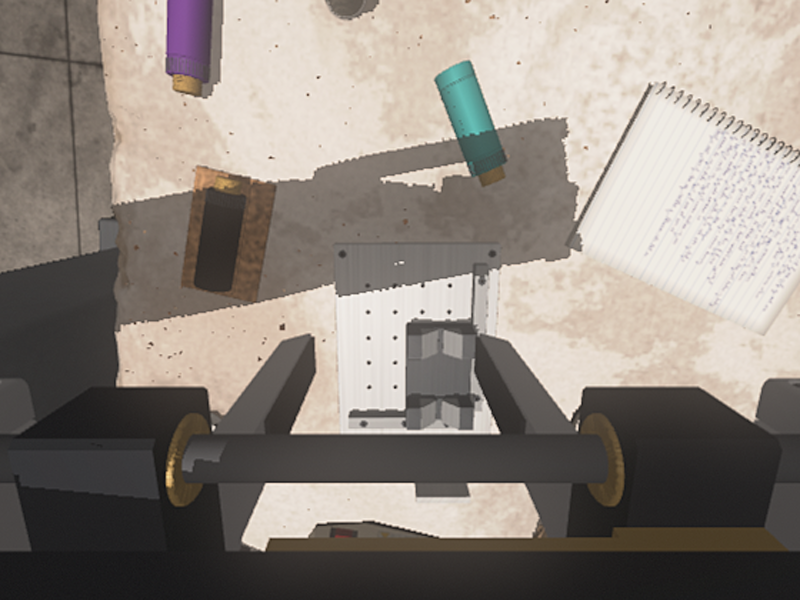

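Wrist view 3: block (407–474, 320–428) sits against both rails; the barrel is dark at (195–245, 188–292), brass end at top (225,182). Enlarging both.

Run:
```python
import cv2,numpy as np
im=cv2.imread("pics/w3.png"); a=im[205:315,280:350]; b=im[110:220,120:205]
b=np.clip(b.astype(float)*2.0,0,255).astype(np.uint8)
cv2.imwrite("pics/c4.png",cv2.resize(np.hstack([a,b]),None,fx=5,fy=5,interpolation=cv2.INTER_CUBIC))
```

```text
(no output)
```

View pics/c4.png

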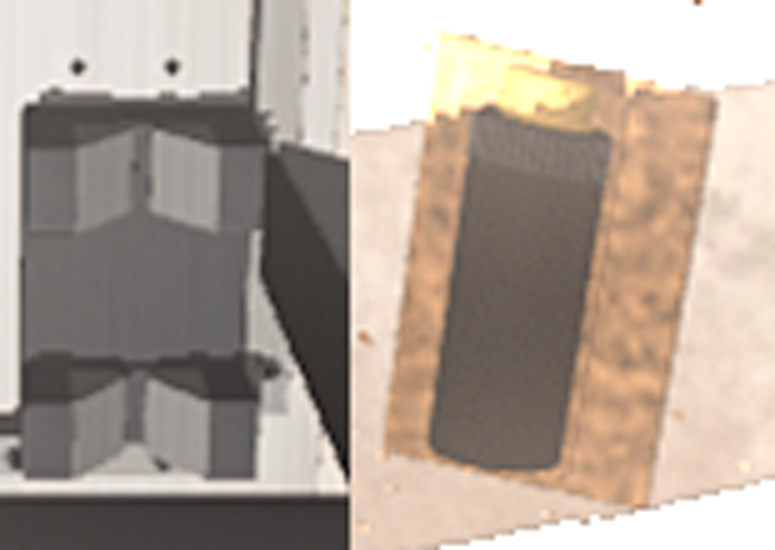

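Run:
```python
from h import *
w=np.load("w3.npy",allow_pickle=True).item(); print(w["extrinsics"][:3,3].round(3))
g=lambda p,o,z:(lambda q:plane(w,q[:,0],q[:,1],z))(np.array(p)/5+o)
v=g([(25,145),(265,145),(255,478),(22,478)],[280,205],.047)
print("block",v.round(4),v.mean(0).round(4)); 
for a,b in((0,1),(3,2)): d=v[b]-v[a]; print(np.arctan2(d[1],d[0]).round(3),np.linalg.norm(d).round(4))
for a,b in((3,0),(2,1)): d=v[b]-v[a]; print(np.arctan2(-d[0],d[1]).round(3),np.linalg.norm(d).round(4))
for z in(.02,.03):
    b=g([(542,127),(496,458)],[120-70,110],z); d=b[0]-b[1]; print("barrel",z,b.round(4),b.mean(0).round(4),np.arctan2(-d[0],d[1]).round(3),np.linalg.norm(d).round(4))
# jig plate front/left corners, rail
h=g([(20,413)],[280,205],.024); print("right rail inner top",h.round(4))
```

```text
[0.535 0.331 0.407]
block [[0.563  0.2107 0.047 ]
 [0.6211 0.2171 0.047 ]
 [0.6326 0.1275 0.047 ]
 [0.5729 0.1211 0.047 ]] [0.5974 0.1691 0.047 ]
0.109 0.0585
0.106 0.0601
0.11 0.0901
0.128 0.0903
barrel 0.02 [[0.3984 0.3094 0.02  ]
 [0.3886 0.226  0.02  ]] [0.3935 0.2677 0.02  ] -0.117 0.084
barrel 0.03 [[0.402  0.3099 0.03  ]
 [0.3924 0.2287 0.03  ]] [0.3972 0.2693 0.03  ] -0.117 0.0818
right rail inner top [[0.5725 0.1271 0.024 ]]
```

>>> jog_arm([
  [-0.15, 0, -1, 0, 0, 0, -1],
  [-0.15, 0, -1, 0, 0, 0, -1],
  [-0.15, 0, -1, 0, 0, 0, -1],
  [-0.15, 0, -1, 0, 0, 0, -1],
  [-0.13, 0, -1, 0, 0, 0, -1],
  [0, 1, 0, 0, 0.95, 0, -1],
  [0, 1, 0, 0, 0.92, 0, -1],
  [0, 1, 0, 0, 0, 0, -1],
  [0, 1, 0, 0, 0, 0, -1],
  [0, 1, 0, 0, 0, 0, -1],
])

```text
t: 9.97
eef_pos: [0.3916, 0.2665, 0.0675]
orientation: [-1.156, 1.292, -1.292]
force: [0.4, 0.8, -0.3]
grip_width: 0.094
```

>>> jog_arm([
  [0, 0.4, 0, 0, 0, 0, -1],
  [0, 0, 0, 0, 0, 0, -1],
  [0, 0, 0, 0, 0, 0, -1],
])

```text
t: 10.22
eef_pos: [0.3912, 0.2666, 0.0565]
orientation: [-1.158, 1.293, -1.292]
force: [-0.7, -0.6, -0.1]
grip_width: 0.0942
```

```bash
python3 st.py
```

```text
[[-0.1125 -0.0038  0.9936]
 [-0.9937 -0.0023 -0.1125]
 [ 0.0027 -1.     -0.0035]] [0.3912 0.2666 0.0565] [-0.73 -0.63 -0.06] [-0.02 -0.11  0.07] 0.09422253114955566
jig xy [-0.2238  0.1651] F [-0.79 -0.55] yaw(z along jig x) -0.1127 t 10.2167
```

>>> jog_arm([
  [0, 0.5, 0.09, 0, 0, 0, -1],
  [0, 0.5, 0, 0, 0, 0, -1],
  [0, 0.4, 0, 0, 0, 0, -1],
  [0, 0.15, 0, 0, 0, 0, -1],
  [0, 0, 0, 0, 0, 0, -1],
  [0, 0, 0, 0, 0, 0, -1],
])

```text
t: 10.72
eef_pos: [0.3958, 0.2677, 0.0128]
orientation: [-1.152, 1.291, -1.292]
force: [1.3, 0.3, 0.3]
grip_width: 0.0944
```

```bash
python3 st.py
```

```text
[[-1.120e-01  1.500e-03  9.937e-01]
 [-9.937e-01  6.000e-04 -1.120e-01]
 [-7.000e-04 -1.000e+00  1.400e-03]] [0.3958 0.2677 0.0128] [1.28 0.31 0.33] [-0.06 -0.08 -0.01] 0.0943570976488243
jig xy [-0.219   0.1657] F [1.3  0.17] yaw(z along jig x) -0.1122 t 10.7167
```

>>> jog_arm([
  [0, 0.15, -0.03, 0, 0, 0, -1],
  [0, 0, 0, 0, 0, 0, -1],
  [0, 0, 0, 0, 0, 0, 0.4],
  [0, 0, 0, 0, 0, 0, 0.4],
  [0, 0, 0, 0, 0, 0, 0.4],
  [0, 0, 0, 0, 0, 0, 0.4],
  [0, 0, 0, 0, 0, 0, 1],
  [0, 0, 0, 0, 0, 0, 1],
  [0, 0, 0, 0, 0, 0, 1],
  [0, 0, 0, 0, 0, 0, 1],
], force=40)

```text
t: 11.55
eef_pos: [0.3939, 0.2675, 0.0074]
orientation: [-1.154, 1.291, -1.291]
force: [-0.3, 0.4, 0.7]
grip_width: 0.0444
```

```bash
python3 st.py
```

```text
[[-1.118e-01 -1.000e-04  9.937e-01]
 [-9.937e-01  0.000e+00 -1.118e-01]
 [-0.000e+00 -1.000e+00 -1.000e-04]] [0.3939 0.2675 0.0074] [-0.26  0.41  0.66] [-0.07 -0.06  0.03] 0.04439393909241904
jig xy [-0.2209  0.1658] F [-0.22  0.44] yaw(z along jig x) -0.1121 t 11.55
```

>>> jog_arm([
  [0, 0, 0, 0, 0, 0, 1],
  [0, 0, 0, 0, 0, 0, 1],
  [0, 0, 0, 0, 0, 0, 1],
  [0, 0, 0, 0, 0, 0, 1],
], force=40)

```text
t: 11.88
eef_pos: [0.3939, 0.2675, 0.0074]
orientation: [-1.154, 1.291, -1.291]
force: [0.1, 0.6, -0.4]
grip_width: 0.031
```

```bash
python3 st.py
```

```text
[[-1.118e-01 -1.000e-04  9.937e-01]
 [-9.937e-01 -0.000e+00 -1.118e-01]
 [ 0.000e+00 -1.000e+00 -1.000e-04]] [0.3939 0.2675 0.0074] [ 0.11  0.64 -0.45] [ 0.03 -0.11 -0.02] 0.031030746278013305
jig xy [-0.221   0.1658] F [0.18 0.62] yaw(z along jig x) -0.112 t 11.8833
```

>>> jog_arm([
  [0, -0.5, 0, 0, 0, 0, 1],
  [0, -1, 0, 0, 0, 0, 1],
  [0, -1, 0, 0, 0, 0, 1],
  [0, -1, 0, 0, 0, 0, 1],
  [0, -0.5, 0, 0, -0.95, 0, 1],
  [0, 0, 0, 0, -0.92, 0, 1],
  [0.5, 0, 0.8, 0, 0, 0, 1],
  [0.5, 0, 0.8, 0, 0, 0, 1],
  [0.5, 0, 0.8, 0, 0, 0, 1],
  [0.5, 0, 0.8, 0, 0, 0, 1],
], force=40)

```text
t: 12.72
eef_pos: [0.4964, 0.218, 0.1269]
orientation: [-1.261, 1.126, -1.125]
force: [-0.5, 1.0, -1.6]
grip_width: 0.0311
```

>>> jog_arm([
  [0.5, 0, 0.8, 0, 0, 0, 1],
  [0.5, 0, 0.8, 0, 0, 0, 1],
  [0.5, 0, 0.8, 0, 0, 0, 1],
  [0.5, 0, 0.75, 0, 0, 0, 1],
  [0, 0, 0, 0, 0, 0, 1],
  [0, 0, 0, 0, 0, 0, 1],
], force=40)

```text
t: 13.22
eef_pos: [0.597, 0.1686, 0.1264]
orientation: [-1.261, 1.129, -1.127]
force: [-0.9, 0.2, -2.6]
grip_width: 0.031
```

```bash
python3 st.py
python3 - <<'E'
from h import *
w=optics.camera_info("wrist"); np.save("w5.npy",w,allow_pickle=True); im=optics.snapshot("wrist"); cv2.imwrite("pics/w5.png",im)
t=optics.snapshot("top"); cv2.imwrite("pics/top5.png",t)
a=cv2.resize(im[205:385,190:370],(540,540),interpolation=cv2.INTER_CUBIC); cv2.imwrite("pics/c5.png",a)
E
```

```text
[[ 1.101e-01 -1.700e-03  9.939e-01]
 [-9.939e-01 -1.000e-04  1.101e-01]
 [-1.000e-04 -1.000e+00 -1.700e-03]] [0.597  0.1686 0.1264] [-0.91  0.19 -2.64] [-0.01 -0.06  0.04] 0.030953137437049572
jig xy [-0.0302  0.0448] F [-0.88  0.29] yaw(z along jig x) 0.1104 t 13.2167
```

View pics/c5.png

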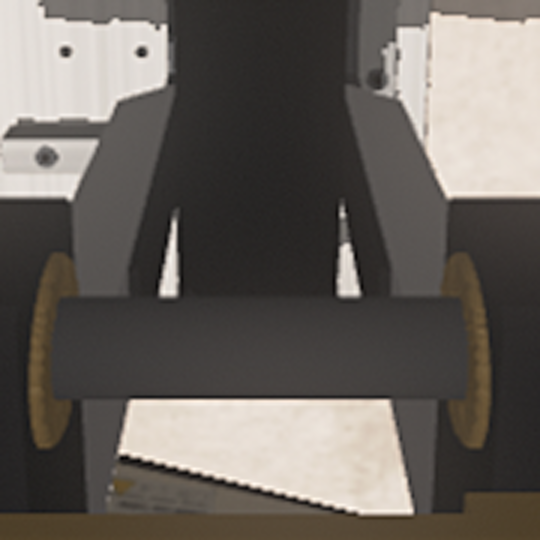

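>>> jog_arm([
  [0, 0.6, 0.01, 0, 0, 0, 1],
  [0, 0.6, 0, 0, 0, 0, 1],
  [0, 0.6, 0, 0, 0, 0, 1],
  [0, 0.4, 0, 0, 0, 0, 1],
  [0, 0.2, 0, 0, 0, 0, 1],
  [0, 0.1, 0, 0, 0, 0, 1],
  [0, 0, 0, 0, 0, 0, 1],
  [0, 0, 0, 0, 0, 0, 1],
], force=40)

```text
t: 13.98
eef_pos: [0.5976, 0.17, 0.0534]
orientation: [-1.259, 1.125, -1.126]
force: [-0.3, 0.3, -2.4]
grip_width: 0.0312
```

```bash
python3 st.py
```

```text
[[ 1.125e-01  1.500e-03  9.937e-01]
 [-9.937e-01  2.000e-04  1.125e-01]
 [-1.000e-04 -1.000e+00  1.500e-03]] [0.5976 0.17   0.0534] [-0.31  0.35 -2.4 ] [-0.05 -0.09  0.01] 0.031183481241587926
jig xy [-0.0294  0.0461] F [-0.27  0.38] yaw(z along jig x) 0.1127 t 13.9833
```

Barrel free at 13 mm above the seat. Slow descent to contact.

>>> jog_arm([
  [0.03, 0.15, 0, 0, 0, 0, 1],
  [0, 0.1, 0, 0, 0, 0, 1],
  [0, 0.08, 0, 0, 0, 0, 1],
  [0, 0.06, 0, 0, 0, 0, 1],
  [0, 0, 0, 0, 0, 0, 1],
  [0, 0, 0, 0, 0, 0, 1],
], force=40)

```text
t: 14.48
eef_pos: [0.5973, 0.1688, 0.0408]
orientation: [-1.26, 1.126, -1.126]
force: [0.7, 0.2, -2.0]
grip_width: 0.0311
```

```bash
python3 st.py
```

```text
[[ 1.121e-01  2.000e-04  9.937e-01]
 [-9.937e-01  1.000e-04  1.121e-01]
 [-0.000e+00 -1.000e+00  2.000e-04]] [0.5973 0.1688 0.0408] [ 0.72  0.21 -2.02] [-0.03 -0.14 -0.03] 0.031077248699635615
jig xy [-0.0299  0.0449] F [0.74 0.13] yaw(z along jig x) 0.1123 t 14.4833
```

>>> jog_arm([
  [0, 0.04, 0, 0, 0, 0, 1],
  [0, 0.04, 0, 0, 0, 0, 1],
  [0, 0, 0, 0, 0, 0, 1],
  [0, 0, 0, 0, 0, 0, 1],
], force=40)

```text
t: 14.82
eef_pos: [0.5979, 0.1687, 0.04]
orientation: [-1.26, 1.124, -1.126]
force: [-0.8, -0.5, 6.8]
grip_width: 0.0311
```

```bash
python3 st.py
```

```text
[[ 1.129e-01  1.500e-03  9.936e-01]
 [-9.936e-01 -3.000e-04  1.129e-01]
 [ 4.000e-04 -1.000e+00  1.400e-03]] [0.5979 0.1687 0.04  ] [-0.76 -0.54  6.84] [-0.16  0.18  0.23] 0.03106024853728914
jig xy [-0.0293  0.0448] F [-0.81 -0.45] yaw(z along jig x) 0.1131 t 14.8167
```

>>> jog_arm([
  [0, 0.04, 0, 0, 0, 0, 1],
  [0, 0.03, 0, 0, 0, 0, 1],
  [0, 0, 0, 0, 0, 0, 1],
  [0, 0, 0, 0, 0, 0, 1],
  [0, 0, 0, 0, 0, 0, 1],
  [0, 0, 0, 0, 0, 0, 1],
], force=40)

```text
t: 15.32
eef_pos: [0.5979, 0.1688, 0.0399]
orientation: [-1.26, 1.124, -1.126]
force: [-6.7, -1.5, 14.4]
grip_width: 0.0314
```

```bash
python3 st.py
python3 - <<'E'
from h import *
t=optics.snapshot("top"); cv2.imwrite("pics/top6.png",t); im=optics.snapshot("wrist"); cv2.imwrite("pics/w6.png",im)
s=optics.snapshot("scene"); cv2.imwrite("pics/s6.png",s)
a=cv2.resize(s[150:260,235:345],(550,550),interpolation=cv2.INTER_CUBIC)
cv2.imwrite("pics/c6.png",a)
E
```

```text
[[ 1.132e-01  1.500e-03  9.936e-01]
 [-9.936e-01 -5.000e-04  1.132e-01]
 [ 7.000e-04 -1.000e+00  1.400e-03]] [0.5979 0.1688 0.0399] [-6.71 -1.54 14.36] [-0.32  1.01  0.23] 0.031368051486036094
jig xy [-0.0292  0.0448] F [-6.84 -0.78] yaw(z along jig x) 0.1134 t 15.3167
```

View pics/c6.png

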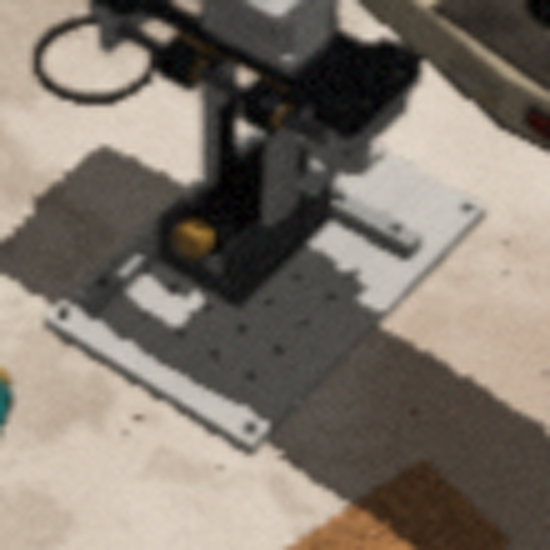

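The scene view shows the barrel lying level in the block against the rails, brass end (195,238) to the left and glass towards the sight plate. The side force of −6.8 N loads the far face more, so I'm easing that with a small shift.

>>> jog_arm([
  [0, 0, -0.02, 0, 0, 0, 1],
  [0, 0.01, 0, 0, 0, 0, 1],
  [0, 0, 0, 0, 0, 0, 1],
  [0, 0, 0, 0, 0, 0, 1],
  [0, 0, 0, 0, 0, 0, 1],
  [0, 0, 0, 0, 0, 0, 1],
], force=40)

```text
t: 15.97
eef_pos: [0.5979, 0.1688, 0.0399]
orientation: [-1.259, 1.123, -1.127]
force: [-5.4, -2.2, 15.3]
grip_width: 0.031
```

```bash
python3 st.py
```

```text
[[ 1.132e-01  2.800e-03  9.936e-01]
 [-9.936e-01 -3.000e-04  1.132e-01]
 [ 6.000e-04 -1.000e+00  2.700e-03]] [0.5979 0.1688 0.0399] [-5.37 -2.22 15.29] [-0.3   0.85  0.23] 0.03103663378563172
jig xy [-0.0293  0.0448] F [-5.59 -1.6 ] yaw(z along jig x) 0.1134 t 15.9667
```

>>> jog_arm([
  [0, 0, -0.03, 0, 0, 0, 1],
  [0, 0.02, -0.02, 0, 0, 0, 1],
  [0, 0, 0, 0, 0, 0, 1],
  [0, 0, 0, 0, 0, 0, 1],
  [0, 0, 0, 0, 0, 0, 1],
  [0, 0, 0, 0, 0, 0, 1],
  [0, 0, 0, 0, 0, 0, 1],
  [0, 0, 0, 0, 0, 0, 1],
], force=40)

```text
t: 16.63
eef_pos: [0.5979, 0.1688, 0.0399]
orientation: [-1.256, 1.121, -1.128]
force: [-2.9, -0.9, 14.3]
grip_width: 0.031
```

```bash
python3 st.py
python3 - <<'E'
from h import *
i=optics.camera_info("top"); t=optics.snapshot("top"); cv2.imwrite("pics/top7.png",t)
w=optics.snapshot("wrist")
cv2.imwrite("pics/c7.png",np.hstack([cv2.resize(t[145:285,235:375],(400,400),interpolation=cv2.INTER_CUBIC),cv2.resize(w[140:420,140:420],(400,400),interpolation=cv2.INTER_CUBIC)]))
E
```

```text
[[ 1.131e-01  6.000e-03  9.936e-01]
 [-9.936e-01  2.000e-04  1.131e-01]
 [ 5.000e-04 -1.000e+00  6.000e-03]] [0.5979 0.1688 0.0399] [-2.92 -0.91 14.26] [-0.28  0.5   0.27] 0.031038391710001497
jig xy [-0.0292  0.0448] F [-3.   -0.58] yaw(z along jig x) 0.1133 t 16.6333
```

View pics/c7.png

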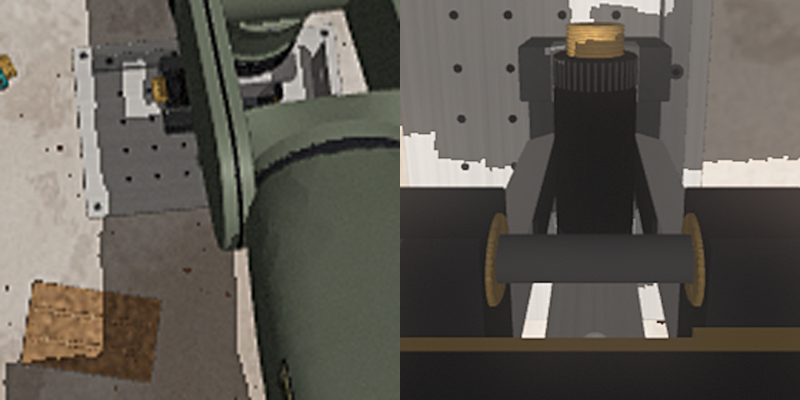

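The wrist crop shows the barrel seated between the V faces, with the brass stub at (595,40) away from the sight hole and the block square against the far rail. Forces are steady at about 16 N down and −3 N sideways. Handing in.

```bash
python3 -c "
from cell import job
print(job.finish_job())"; python3 st.py | tail -1
```

```text
the job is handed in; nothing more can be done
None
the job is handed in; nothing more can be done
```

I pushed the V-block into the fence corner, laid the lens barrel in the V and handed the job in still gripping and pressing. It took 16.7 s of robot time; no verdict was reported.

- **V-block:** I pushed it against the far rail to a hard stop at 26 N, then along that rail against the right rail to a hard stop at 28 N. A wrist picture then put its middle at (0.597, 0.169) m, as expected, and its angle within about 0.02 rad of the jig's (single edges read 0.106 to 0.128 against 0.112). In the second push the fingers stopped about 3 mm short of where I predicted. I put that down to the fingers being wider than assumed, because the picture showed the block in place.
- **Barrel:** I gripped it at its middle with 40 N and seated it with the glass end towards the sight hole. Contact came at the predicted height, with the barrel axis 52.5 mm above the bench. By the gripper's position it is centred lengthwise to about 1 mm, but I did not measure that separately once it was seated.
- **Pressing:** The last reading was about 16 N downward including the barrel's weight, with about 3 N sideways. Ignoring friction, that works out to roughly 9 N and 13 N on the two V faces. The contact forces themselves cannot be read directly.
- **Other items:** I kept clear of the hand lens, brush, vial and microscope and touched none of them, though I did not measure their positions again at the end.

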